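# Return a plug gauge through the spring gate of its bay

### The job

Lift the plug gauge out of its cradle, lay it flat on the open lane in front of the return bay with its longer bare end pointing at the gate, and let go of it there. Then take it again near its short end and push it along the lane through the two spring leaves until it lies wholly inside the bay and both leaves have swung shut behind it. Leave the vice, ring gauge, V-block and loupe where they are.

Things in the scene. Friction and masses are not known exactly. Their poses are not given: they have to be found in the camera images.
- gauge_mid (a point): Middle of the plug gauge, half-way up (8 mm). Gauge: 108 mm long, 0.14 kg; black six-sided handle 18 mm wide, 16 mm high as it lies on a flat; bare 12 mm steel pin at each end. +y: toward the SHORT bare end (handle ends at 42 mm, pin at 54 mm). -y: toward the LONG bare end (handle ends at -28 mm, pin at -54 mm). z up. Starts level in the cradle, this point 14 mm above the desk.
- gauge_long_tip (a point): Tip of the gauge's long bare end (26 mm of pin), on its axis; this end goes in first. Same axes as gauge_mid.
- gauge_short_tip (a point): Tip of the gauge's short bare end (12 mm of pin), on its axis. Same axes as gauge_mid.
- cradle: Fixed cradle: plate 46 x 140 x 6 mm, origin on the desk under its centre, axes as gauge_mid at the start. Grey walls, tops 28 mm above the desk, inner faces 12 mm and outer 17 mm from the gauge's axis, shield it for y below -20 mm and above 28 mm and across both ends. Between y = -20 and 28 mm it is open on both sides: grip it there from above and lift straight up.
- bay: Fixed return bay, 335 x 116 mm. Origin on the desk under the middle of the gate; +x inward through the gate, y left, z up. Plate top 6 mm above the desk. Open lane: x from -155 to 0 mm, between curbs 100 mm apart, tops 11 mm above the desk. Store: x from 0 to 175 mm, 100 mm wide inside, walls 47 mm above the desk. Nothing lies over the lane.
- gate (a point): Middle of the gate on the plate's top (bay x = 0, 6 mm above the desk), axes as the bay. Two posts 83 mm apart, 51 mm above the desk; between them two thin steel leaves, 39 mm long, 9 to 45 mm above the desk, hinged upright at the posts, meeting in the middle. Open above, so fingers can pass from above. The leaves can shut only when the gauge's rear end is some 27 mm past the gate.
- cover_edge (a point): Front edge of the store's clear cover, 75 mm past the gate, on the cover's top 50 mm above the desk; axes as the bay. From here inward the store is covered (44 mm above the desk underneath at the front bar); between gate and this edge it is open above.
- leaf_left (a joint): Left gate leaf (+y side): 0 = shut, grows as it swings inward, to 1.55 rad. Weak spring, about 0.5 N (shut) to 2.5 N (wide open) at the leaf's tip, swings it shut by itself.
- leaf_right (a joint): Right gate leaf (-y side): as leaf_left.
- vice: Bystander: small steel toolmaker's vice, 35 x 130 x 39 mm, loose on the desk; origin at the centre of its underside.
- ring: Bystander: steel ring gauge, 46 mm across, 16 mm high, loose on the desk; origin at the centre of its underside.
- vblock: Bystander: steel V-block, 45 x 40 x 36 mm, loose on the desk; origin at the centre of its underside.
- folding_loupe: Bystander: folding loupe, 37 x 84 x 15 mm, loose on the desk; origin at the centre of its underside.

How it is judged:
On the way, in this order (a step that is already met when the one before it is completed fails the run):
1. the gauge lies flat and released on the lane before the shut gate, long end toward the gate (x of gauge_long_tip in the frame of bay below 0.004 m and x of gauge_mid in the frame of bay above -0.12 m and y of gauge_mid in the frame of bay between -0.045 and 0.045 m and z of gauge_mid in the frame of bay below 0.018 m and angle between the y axis of gauge_mid and the x axis of bay, either way round below 0.5 rad and distance between gauge_long_tip and bay below 0.09 m and contact force between the fingers and plug_gauge below 0.05 N and linear speed of plug_gauge below 0.02 m/s), for 0.2 s.
2. the gauge, lying on the lane, pushes both leaves open with its long end (x of gauge_long_tip in the frame of bay above 0.02 m and x of gauge_short_tip in the frame of bay below 0 m and z of gauge_mid in the frame of bay below 0.03 m and value of joint each of leaf_left, leaf_right above 0.25 rad), for 0.1 s.
At the end, for the whole second after the job is handed in: The gauge lies at rest and released on the floor of the bay, wholly past the gate with its long end foremost, and both leaves are shut (within 0.08 rad) (x of gauge_short_tip in the frame of bay above 0.003 m and x of gauge_long_tip in the frame of bay between 0.09 and 0.178 m and y of gauge_mid in the frame of bay between -0.05 and 0.05 m and z of gauge_mid in the frame of bay below 0.019 m and value of joint each of leaf_left, leaf_right below 0.08 rad and linear speed of plug_gauge below 0.01 m/s and contact force between the fingers and plug_gauge below 0.05 N); the robot touches nothing.
It fails at once if the vice, ring gauge, V-block or loupe is moved by more than 20 mm (distance of any of vice, ring, vblock, folding_loupe from where it was at the start of the episode above 0.02 m).
It also fails if it takes over 53 s, if anything falls off the work surface, if the arm or the gripper's body presses on something with over 40 N, if the wrist force passes 120 N, or if a joint passes its speed limit or range.

### The arm

A 6-joint arm with a two-finger parallel gripper is mounted at the origin on a cart in front of the work surface, level with it; the furniture and walls round the work are solid. World frame = base frame: x ahead of the robot, y to its left, z up, the work surface at z = 0. Lengths are in m, angles in rad, forces in N, time in s.
With the tool pointing down it reaches from about 0.425 to 0.95 m from the base axis. Payload 14.7 kg.
Tool frame: the origin (TCP) lies at the very end of the fingers, on their centre line; the grasp point (between the pads) lies 19 mm behind it (ctrl.tcp_to_grasp is the distance from the TCP to the grasp point, in m); z points along the fingers, y is the direction in which the jaws open and shut (so a half turn about z gives the same grasp; the last joint's range is limited). The gripper opens to 85 mm and grips with 20 to 120 N. Pads are 22 mm wide; open, the fingers measure 114 mm over their backs; the gripper's body (76 mm by 85 mm) begins 54 mm behind the grasp point. The pads swing forward as they close: fully open they stand 13 mm farther back than shut.
Start: joints at [1.157, 0.48, 1.596, -0, 1.065, -0.047], TCP at [0.233, 0.607, 0.203] pointing down, gripper open.
Joint ranges: [-2.75, 2.75], [-0.82, 2.05], [0.23, 2.67], [-1.56, 4.7], [0.09, 2.69], [-2.92, 2.92]. Speed limits (rad/s): [1.89, 1.89, 2.39, 3.01, 3.01, 3.01].

### API

Orientations are given as a unit quaternion [w, x, y, z].
In Python, from bench import ctrl gives the robot as it stands. The module is installed in compiled form; this text tells all that it offers.
- The arm moves only by the tool arm_command, never from a script. Its argument "plan" is a list of rows, each an object with "translation": the shift along the tool's x, y, z in mm, a list of three; "dr": the turn, a rotation vector about the tool's x, y, z in degrees, a list of three; "gripper": the finger opening in mm, from 0 to 85.4. In form: [{"translation": [dx, dy, dz], "dr": [ax, ay, az], "gripper": gripper}, ...]. A call has 1 to 12 rows; each row shifts and turns the pose as measured when the row begins, along the tool's axes as they then stand; what a row does not reach is not made up. A row lasts 1/10 s, in which the tool goes at most 50 mm and 8.59 degrees, less where a joint would pass 70% of its speed; a pose out of reach is approached as far as the arm can. A call with a gripper value outside its range is refused whole. The fingers move at their own pace and stop on an object; "squeeze" is the grip in N (left out, the last holds). Time passes only in rows, so rows that do not move let the fingers close. It gives the time, the measured TCP pose, the force and the opening at its end, in the units of the state.
- ctrl.get_state(): the state, without advancing time (a new reading comes with each control period).
- ctrl.capture(name): name is "scene" or "top" or "wrist"; returns a dict with "color" (480x640x3 uint8, red, green, blue), "range_z" (480x640 float32, m along the optical axis (not along the pixel's ray), 0 where there is no reading), "fx", "fy", "cx", "cy" (pixels), "dist" ([k1, k2, p1, p2, k3] as OpenCV has them; the pictures are not rectified), "rvec" (rotation vector, rad) and "tvec" (3), from world to camera coordinates, as OpenCV has them. Camera axes: x right, y down, z forward; pixel columns grow to the right and rows downward; lengths in m; the calibration is good to about 2 mm. A picture is of the moment at which its call begins.
- ctrl.sign_off(): hands the job in, once; it reports no verdict.
The state is a dict: "time_s": time; "q": joint angles; "qd": joint speeds; "joint_torque": joint torques, N m; "tool_pos": TCP position; "tcp_rot": TCP orientation; "force": force on the tool from outside, world axes, zero at the start; "wrist_torque": the same for the moment, N m; "gripper_width": finger opening in m.
Only numpy, scipy, OpenCV 4.12 (cv2) and the standard library are available. Lean on these libraries where they do the work, as an engineer would, in place of code of your own. Each camera call takes 0.05 s, during which the arm holds its last target.

## Working session

There is one attempt and no reset: what is moved stays moved. The work goes in short steps, Python scripts to look and compute and a tool call to move; the robot and the scene stay as the last step left them, time stands still between calls to the robot, and variables do not carry over. Pictures are saved under pics/ and viewed, and the job is handed in when it is done.

Besides the shell and the picture viewer there is one more tool, called after ">>>" as a command line: name --argument value ..., lists and objects as JSON in quotes. arm_command: Moves the arm, as the interface text tells. Its arguments: {"type":"object","properties":{"plan":{"type":"array"},"squeeze":{"type":"number"}},"required":["plan"]}

```bash
mkdir -p pics; ls; python3 - <<'E'
from bench import ctrl
import cv2,numpy as np
s=ctrl.get_state();print(s['time_s'],s['tool_pos'],s['tcp_rot'],s['gripper_width'],ctrl.tcp_to_grasp)
for n in ["scene","top"]:
    c=ctrl.capture(n);np.savez(f"{n}0.npz",**c);cv2.imwrite(f"pics/{n}0.png",c['color'][:,:,::-1]);print(n,c['fx'],c['dist'],c['rvec'],c['tvec'])
E
```

```text
pics
0.0 [0.23290997 0.60637977 0.20210922] [-1.40283065e-04  1.82370543e-01  9.83229704e-01 -5.61099359e-04] 0.08568901520328696 0.0187
scene 469.9573948956172 [-0.1081498  0.         0.         0.         0.       ] [ 1.99179386 -1.01769786  0.55549421] [-0.35450305  0.29955542  1.04373362]
top 459.7460089300705 [-0.07154128  0.          0.          0.          0.        ] [ 2.06221053 -2.15483799  0.23154645] [-0.0047232   0.58658175  1.11702765]
```

View pics/scene0.png

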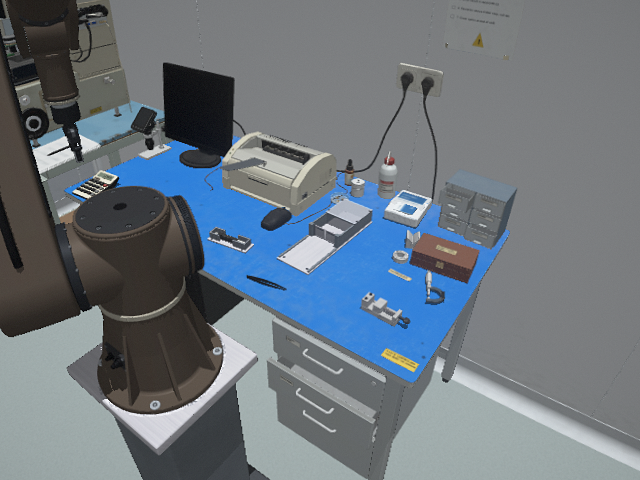

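View pics/top0.png

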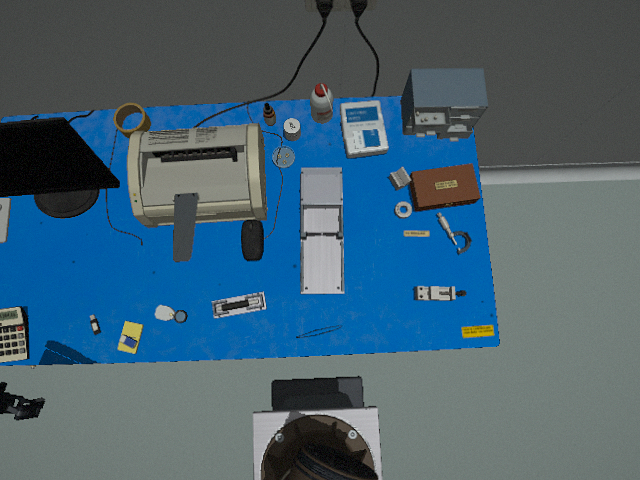

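The top view shows the cradle at about (239,304). The bay lies at x 301-344 with its gate near row 235, its lane toward the robot and its store away from it. Next I'll zoom in and calibrate.

```bash
cat > h.py <<'E'
import numpy as np,cv2
def load(f): return dict(np.load(f))
def cam(c):
    K=np.array([[c['fx'],0,c['cx']],[0,c['fy'],c['cy']],[0,0,1.]],float)
    R=cv2.Rodrigues(np.array(c['rvec'],float))[0];t=np.array(c['tvec'],float).ravel()
    return K,np.array(c['dist'],float),R,t
def ray(c,uv,z):
    K,d,R,t=cam(c)
    p=cv2.undistortPoints(np.array(uv,float).reshape(-1,1,2),K,d).reshape(-1,2)
    D=np.c_[p,np.ones(len(p))]@R; C=-R.T@t
    return C+D*((z-C[2])/D[:,2])[:,None]
def proj(c,P):
    K,d,R,t=cam(c)
    return cv2.projectPoints(np.array(P,float).reshape(-1,1,3),cv2.Rodrigues(R)[0],t,K,d)[0].reshape(-1,2)
def cloud(c):
    K,d,R,t=cam(c); h,w=c['range_z'].shape
    u,v=np.meshgrid(np.arange(w),np.arange(h))
    p=cv2.undistortPoints(np.stack([u,v],-1).reshape(-1,1,2).astype(float),K,d).reshape(-1,2)
    Z=c['range_z'].reshape(-1,1); X=(np.c_[p*Z,Z]-t)@R
    return X.reshape(h,w,3)
E
python3 - <<'E'
from h import *
c=load('top0.npz')
a=c['color'][280:330,200:280,::-1];b=c['color'][160:300,290:355,::-1]
cv2.imwrite('pics/cr0.png',cv2.resize(a,None,fx=10,fy=10,interpolation=cv2.INTER_NEAREST))
cv2.imwrite('pics/bay0.png',cv2.resize(b,None,fx=4.2,fy=4.2,interpolation=cv2.INTER_NEAREST))
X=cloud(c)
for p in [(239,290),(280,290),(322,270),(322,185),(322,215),(302,270)]: print(p,X[p[1],p[0]],ray(c,[p],0))
E
```

```text
(239, 290) [0.46257254 0.18750243 0.00384218] [[0.46298149 0.18816358 0.        ]]
(280, 290) [0.45836771 0.07935613 0.00073477] [[0.45844318 0.07941689 0.        ]]
(322, 270) [ 0.50571512 -0.03388939  0.00836567] [[ 0.50690759 -0.03397731  0.        ]]
(322, 185) [ 0.72846891 -0.04375972  0.04771608] [[ 0.74459249 -0.04468101  0.        ]]
(322, 215) [ 0.65715406 -0.04071992  0.00474766] [[ 0.65842206 -0.04079643  0.        ]]
(302, 270) [0.5075525  0.01892863 0.01170693] [[0.50924372 0.01931843 0.        ]]
```

View pics/cr0.png

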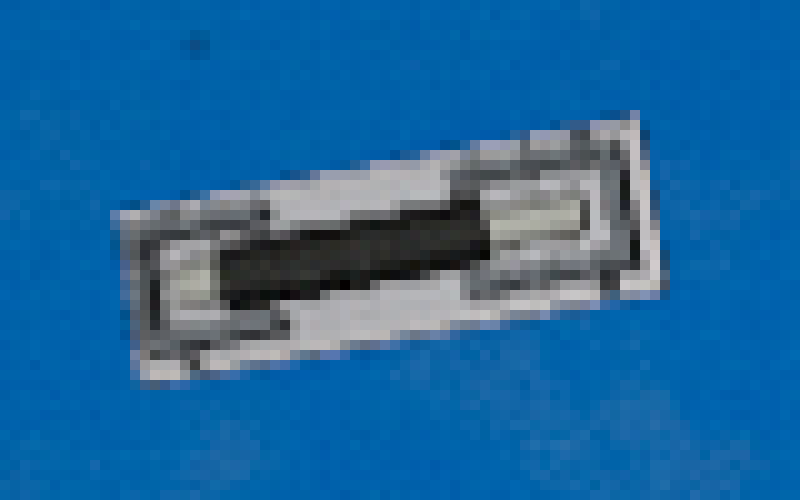

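View pics/bay0.png

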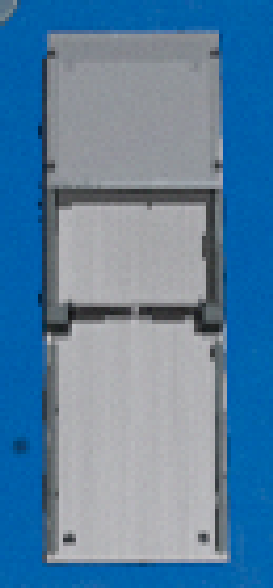

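```bash
python3 - <<'E'
from h import *
c=load('top0.npz');img=c['color'].astype(int)
K,d,R,t=cam(c);print('C',-R.T@t)
blue=(img[:,:,2]-img[:,:,0]>50)
m=(~blue).astype(np.uint8)
# lane edges subpixel-ish: rows 245..285
print('front corners/edges')
for r in (250,260,270,280,286):
    cols=[x for x in range(292,355) if m[r,x]]
    print(r,cols[0],cols[-1],ray(c,[(cols[0]-.5,r),(cols[-1]+.5,r)],0.011).round(4).tolist())
for col in (310,322,336):
    rows=[y for y in range(160,300) if m[y,col]]
    print(col,rows[0],rows[-1],ray(c,[(col,rows[-1]+.5)],0.006).round(4),ray(c,[(col,rows[0]-.5)],0.05).round(4))
# leaves: dark rows
g=img.sum(2)
for col in (308,312,316,318,327,331,335): print(col,[(r,g[r,col]) for r in range(228,241)])
# cradle
mm=m[285:325,205:275].copy()
cn=max(cv2.findContours(mm,0,2)[0],key=cv2.contourArea)+np.array([[205,285]])
(cx,cy),wh,a=cv2.minAreaRect(cn.astype(np.float32));print('cradle',cx,cy,wh,a,ray(c,[(cx,cy)],.004))
b=cv2.boxPoints(((cx,cy),wh,a));print(ray(c,b,.006))
k=((g<150)).astype(np.uint8)*0
s=c['color'][285:325,205:275]; dk=((s.max(2)<62)).astype(np.uint8)
n,l,st,ce=cv2.connectedComponentsWithStats(dk);print(st,ce)
E
```

```text
C [ 0.33348492 -0.02119067  1.21663059]
front corners/edges
250 301 343 [[0.5616, 0.021, 0.011], [0.5565, -0.0936, 0.011]]
260 300 343 [[0.5347, 0.0246, 0.011], [0.5296, -0.0921, 0.011]]
270 301 343 [[0.5078, 0.0229, 0.011], [0.5028, -0.0906, 0.011]]
280 300 343 [[0.4814, 0.0265, 0.011], [0.4763, -0.0892, 0.011]]
286 301 343 [[0.4655, 0.0244, 0.011], [0.4605, -0.0883, 0.011]]
310 168 293 [[4.452e-01 4.000e-04 6.000e-03]] [[ 0.7786 -0.0137  0.05  ]]
322 168 293 [[ 0.4439 -0.0311  0.006 ]] [[ 0.7771 -0.0459  0.05  ]]
336 168 293 [[ 0.4422 -0.0679  0.006 ]] [[ 0.7755 -0.0836  0.05  ]]
308 [(228, np.int64(511)), (229, np.int64(531)), (230, np.int64(526)), (231, np.int64(508)), (232, np.int64(372)), (233, np.int64(182)), (234, np.int64(160)), (235, np.int64(179)), (236, np.int64(402)), (237, np.int64(544)), (238, np.int64(539)), (239, np.int64(535)), (240, np.int64(523))]
312 [(228, np.int64(529)), (229, np.int64(534)), (230, np.int64(531)), (231, np.int64(511)), (232, np.int64(385)), (233, np.int64(120)), (234, np.int64(138)), (235, np.int64(179)), (236, np.int64(398)), (237, np.int64(54
[... 1825 characters left out ...]
   40 2604]
 [  57   12    1    4    4]
 [  17   15   27   11  170]
 [  21   16    1    1    1]
 [   9   19    2    2    3]
 [  13   18    1    1    1]
 [  58   18    1    4    4]
 [  10   23    1    5    5]
 [  55   22    1    2    2]
 [  23   27    1    1    1]
 [  14   29    2    1    2]
 [  19   28    2    1    2]
 [  14   31    1    1    1]] [[34.85061444 19.43740399]
 [57.         13.5       ]
 [29.77647059 20.11176471]
 [21.         16.        ]
 [ 9.33333333 19.33333333]
 [13.         18.        ]
 [58.         19.5       ]
 [10.         25.        ]
 [55.         22.5       ]
 [23.         27.        ]
 [14.5        29.        ]
 [19.5        28.        ]
 [14.         31.        ]]
```

>>> arm_command --plan '[{"translation": [-33,-32,0],"dr": [0,0,0],"gripper": 85},{"translation": [-33,-32,0],"dr": [0,0,0],"gripper": 85},{"translation": [-33,-32,0],"dr": [0,0,0],"gripper": 85},{"translation": [-33,-32,0],"dr": [0,0,0],"gripper": 85},{"translation": [-33,-32,0],"dr": [0,0,0],"gripper": 85},{"translation": [-33,-32,0],"dr": [0,0,0],"gripper": 85},{"translation": [-33,-32,0],"dr": [0,0,0],"gripper": 85},{"translation": [-33,-32,0],"dr": [0,0,0],"gripper": 85},{"translation": [-33,-32,0],"dr": [0,0,0],"gripper": 85},{"translation": [-28,-30,0],"dr": [0,0,0],"gripper": 85}]'

```text
time_s: 1.1
tool_pos: [0.4253, 0.182, 0.1996]
tcp_rot: [-0.001, 0.178, 0.984, -0.001]
force: [0.9, -0.0, -0.0]
gripper_width: 0.0851
```

>>> arm_command --plan '[{"translation": [0,0,0],"dr": [0,0,7.6],"gripper": 85},{"translation": [0,0,0],"dr": [0,0,7.6],"gripper": 85},{"translation": [0,0,0],"dr": [0,0,7.6],"gripper": 85},{"translation": [0,0,0],"dr": [0,0,7.6],"gripper": 85},{"translation": [0,0,0],"dr": [0,0,7.6],"gripper": 85},{"translation": [0,0,0],"dr": [0,0,7.6],"gripper": 85},{"translation": [0,0,0],"dr": [0,0,7.6],"gripper": 85},{"translation": [0,0,0],"dr": [0,0,7.6],"gripper": 85},{"translation": [0,0,0],"dr": [0,0,0],"gripper": 85}]'

```text
time_s: 2.0
tool_pos: [0.426, 0.1747, 0.1982]
tcp_rot: [-0.001, 0.67, 0.743, -0.003]
force: [0.4, -1.0, 0.0]
gripper_width: 0.0849
```

```bash
cat >> h.py <<'E'
from scipy.spatial.transform import Rotation as Rn
def rot(s): q=s['tcp_rot']; return Rn.from_quat([q[1],q[2],q[3],q[0]])
def delta(s,pos,yaw):
    "tool-frame mm shift and deg turn; yaw = world angle of tool y (deg), tool pointing down"
    r=rot(s); T=r.as_matrix(); a=np.deg2rad(yaw)
    y=np.array([np.cos(a),np.sin(a),0]); z=np.array([0,0,-1.]); x=np.cross(y,z)
    G=np.c_[x,y,z]
    return (T.T@(np.array(pos)-s['tool_pos'])*1000).round(1), np.rad2deg((Rn.from_matrix(T.T@G)).as_rotvec()).round(2)
E
python3 - <<'E'
from h import *
from bench import ctrl
s=ctrl.get_state();print(s['tool_pos'],delta(s,[.4232,.193,.15],8.3))
c=ctrl.capture('wrist');np.savez('w1.npz',**c);cv2.imwrite('pics/w1.png',c['color'][:,:,::-1])
K,d,R,t=cam(c);print('C',-R.T@t)
E
```

```text
[0.42599509 0.17469526 0.19820687] (array([18.6, -0.6, 48.2]), array([-0.31,  0.17, -2.38]))
C [0.41927042 0.24127065 0.36979415]
```

View pics/w1.png

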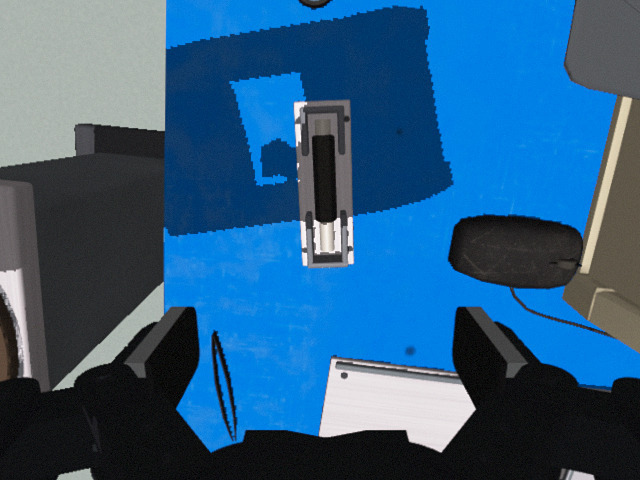

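The wrist view shows the cradle at about (325,183). The black handle spans rows 135-222, with the short end at the top and the long pin at the bottom.

```bash
python3 - <<'E'
from h import *
c=load('w1.npz');im=c['color'].astype(int)
dk=np.zeros((480,640),np.uint8);dk[125:232,308:342]=(im[125:232,308:342].max(2)<50)
n,l,st,ce=cv2.connectedComponentsWithStats(dk);i=1+st[1:,4].argmax();print(st[i],ce[i])
pts=np.argwhere(l==i)[:,::-1].astype(np.float32)
r=cv2.minAreaRect(pts);print(r);P=ray(c,cv2.boxPoints(r),.019);print(P,P.mean(0))
m=(im[:,:,2]-im[:,:,0]>50).astype(np.uint8)
g=np.zeros_like(m);g[98:270,292:358]=1-m[98:270,292:358]
cn=max(cv2.findContours(g,0,2)[0],key=cv2.contourArea);r=cv2.minAreaRect(cn);P=ray(c,cv2.boxPoints(r),.006);print(r,P,P.mean(0))
# pins: bright extents along the axis column
col=im[100:270,325].sum(1)
print([(100+i,int(v)) for i,v in enumerate(col)][::2])
E
```

```text
[ 312  135   25   87 1865] [324.21447721 177.55495979]
((324.06292724609375, 177.98214721679688), (86.43265533447266, 22.211036682128906), 88.18170166015625)
[[0.40763579 0.22964152 0.019     ]
 [0.42508877 0.23197273 0.019     ]
 [0.43484508 0.16243731 0.019     ]
 [0.41647144 0.15993287 0.019     ]] [0.42101027 0.19599611 0.019     ]
((324.0558776855469, 183.45553588867188), (166.90330505371094, 56.23419189453125), 88.36341857910156) [[0.39020218 0.25462698 0.006     ]
 [0.43517239 0.26044883 0.006     ]
 [0.45586343 0.12010536 0.006     ]
 [0.40615935 0.11342161 0.006     ]] [0.42184934 0.1871507  0.006     ]
[(100, 259), (102, 336), (104, 356), (106, 220), (108, 195), (110, 182), (112, 149), (114, 341), (116, 344), (118, 346), (120, 303), (122, 310), (124, 300), (126, 303), (128, 304), (130, 290), (132, 306), (134, 262), (136, 87), (138, 67), (140, 66), (142, 69), (144, 78), (146, 78), (148, 89), (150, 76), (152, 99), (154, 75), (156, 80), (158, 76), (160, 46), (162, 70), (164, 82), (166, 67), (168, 86), (170, 69), (172, 72), (174, 85), (176, 80), (178, 68), (180, 66), (182, 60), (184, 80), (186, 66), (188, 76), (190, 71), (192, 67), (194, 71), (196, 76), (198, 72), (200, 90), (202, 80), (204, 79), (206, 84), (208, 79), (210, 40), (212, 65), (214, 76), (216, 87), (218, 75), (220, 57), (222, 242), (224, 383), (226, 718), (228, 714), (230, 708), (232, 702), (234, 704), (236, 701), (238, 695), (240, 692), (242, 694), (244, 689), (246, 686), (248, 685), (250, 681), (252, 404), (254, 333), (256, 136), (258, 141), (260, 147), (262, 209), (264, 481), (266, 426), (268, 395)]
```

>>> arm_command --plan '[{"translation": [18.6,-1.3,0],"dr": [-0.3,0.2,-2.2],"gripper": 85},{"translation": [0,0,0],"dr": [0,0,0],"gripper": 85},{"translation": [0,0,45],"dr": [0,0,0],"gripper": 85},{"translation": [0,0,45],"dr": [0,0,0],"gripper": 85},{"translation": [0,0,45],"dr": [0,0,0],"gripper": 85},{"translation": [0,0,0],"dr": [0,0,0],"gripper": 85}]'

```text
time_s: 2.65
tool_pos: [0.4253, 0.1936, 0.0611]
tcp_rot: [0.001, 0.644, 0.765, 0.002]
force: [-0.1, -0.2, 0.5]
gripper_width: 0.0851
```

```bash
python3 - <<'E'
from h import *
from bench import ctrl
s=ctrl.get_state();print(s['tool_pos'],s['force'],delta(s,[.4222,.193,.008],8.0))
c=ctrl.capture('wrist');cv2.imwrite('pics/w2.png',c['color'][:,:,::-1])
E
```

```text
[0.42528517 0.1935922  0.06108798] [-0.0925725  -0.19318434  0.47912602] (array([-0.1, -3.4, 53.1]), array([ 0.31, -0.07,  1.75]))
```

View pics/w2.png

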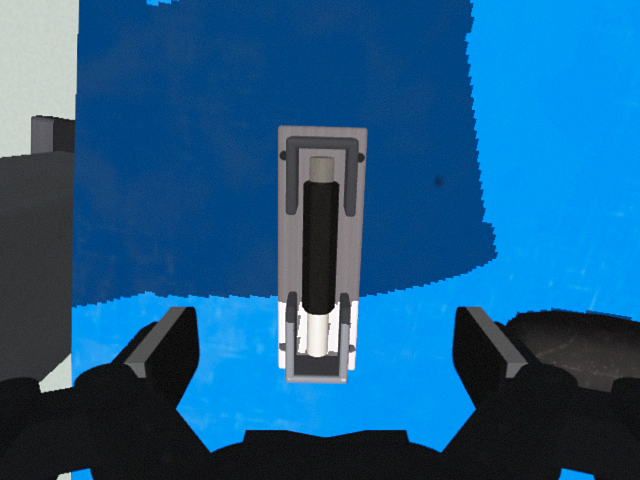

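>>> arm_command --plan '[{"translation": [0,-3.4,20],"dr": [0.3,0,1.7],"gripper": 85},{"translation": [0,0,0],"dr": [0,0,0],"gripper": 85},{"translation": [0,0,20],"dr": [0,0,0],"gripper": 85},{"translation": [0,0,8],"dr": [0,0,0],"gripper": 85},{"translation": [0,0,0],"dr": [0,0,0],"gripper": 85}]'

```text
time_s: 3.2
tool_pos: [0.4303, 0.1955, 0.0247]
tcp_rot: [0.003, 0.653, 0.757, 0.007]
force: [0.3, 0.5, 0.2]
gripper_width: 0.0852
```

```bash
python3 - <<'E'
from h import *
from bench import ctrl
s=ctrl.get_state();print(s['tool_pos'],s['force'],delta(s,[.4222,.193,.008],8.0))
E
```

```text
[0.43031491 0.19552634 0.02472577] [0.33525511 0.48417925 0.2083362 ] (array([-1.4, -8.6, 16.6]), array([ 0.82, -0.23,  0.39]))
```

```bash
python3 - <<'E'
from bench import ctrl
s=ctrl.get_state();print(s['q'].__repr__(),s['qd'],s['joint_torque'])
E
```

```text
array([3.61572622e-01, 5.16023603e-01, 2.15845220e+00, 2.06864178e-03,
       4.52326245e-01, 2.13226335e-01]) [-0.0022252  -0.03503213 -0.01302927 -0.00032559  0.03349628 -0.01161607] [-4.47236456e-02 -7.32206941e+01 -1.94086754e+01  6.01197331e-03
 -7.63398260e-01  7.98509514e-03]
```

>>> arm_command --plan '[{"translation": [0,-5,0],"dr": [0,0,0],"gripper": 85},{"translation": [0,0,0],"dr": [0,0,0],"gripper": 85}]'

```text
time_s: 3.4
tool_pos: [0.4263, 0.1952, 0.0272]
tcp_rot: [0.004, 0.653, 0.757, 0.008]
force: [-0.2, -0.5, 0.1]
gripper_width: 0.085
```

```bash
python3 - <<'E'
from h import *
from bench import ctrl
s=ctrl.get_state();print(s['tool_pos'],s['force'],delta(s,[.4222,.193,.008],8.0));print(s['q'])
E
```

```text
[0.42634312 0.19519834 0.02719346] [-0.20565767 -0.50078886  0.099256  ] (array([-1.7, -4.7, 19.1]), array([ 0.98, -0.27,  0.45]))
[3.63968153e-01 5.07207342e-01 2.16802361e+00 1.95422570e-03
 4.48706084e-01 2.14783575e-01]
```

>>> arm_command --plan '[{"translation": [-1.7,-5,6],"dr": [1,-0.3,0.5],"gripper": 85},{"translation": [0,-1,6],"dr": [0.2,0,0],"gripper": 85},{"translation": [0,-1,5],"dr": [0.2,0,0],"gripper": 85}]'

```text
time_s: 3.7
tool_pos: [0.4204, 0.1928, 0.0109]
tcp_rot: [-0.002, 0.657, 0.754, -0.002]
force: [-0.8, -0.6, -0.6]
gripper_width: 0.0849
```

```bash
python3 - <<'E'
from h import *
from bench import ctrl
s=ctrl.get_state();print(s['tool_pos'],s['force'],delta(s,[.4222,.193,.008],8.0))
E
```

```text
[0.42036669 0.19281988 0.01093838] [-0.76911141 -0.55668589 -0.58139983] (array([-0.1,  1.9,  2.9]), array([-0.35,  0.02, -0.07]))
```

>>> arm_command --plan '[{"translation": [0,1.5,2],"dr": [-0.2,0,0],"gripper": 60},{"translation": [0,0,0],"dr": [0,0,0],"gripper": 30},{"translation": [0,0,0],"dr": [0,0,0],"gripper": 10},{"translation": [0,0,0],"dr": [0,0,0],"gripper": 5},{"translation": [0,0,0],"dr": [0,0,0],"gripper": 5},{"translation": [0,0,0],"dr": [0,0,0],"gripper": 5}]' --squeeze 40

```text
time_s: 4.3
tool_pos: [0.4212, 0.1928, 0.0075]
tcp_rot: [-0.001, 0.656, 0.754, -0.002]
force: [0.1, 0.2, -0.5]
gripper_width: 0.0056
```

```bash
python3 - <<'E'
from h import *
from bench import ctrl
s=ctrl.get_state();print(s['tool_pos'],s['force'],s['gripper_width'],delta(s,[.4222,.193,.008],8.0))
c=ctrl.capture('wrist');cv2.imwrite('pics/w3.png',c['color'][:,:,::-1])
E
```

```text
[0.42122178 0.19275685 0.00746854] [ 0.10138329  0.23194587 -0.47807165] 0.005571926550174834 (array([ 0.1,  1. , -0.5]), array([-0.28,  0.05, -0.07]))
```

View pics/w3.png

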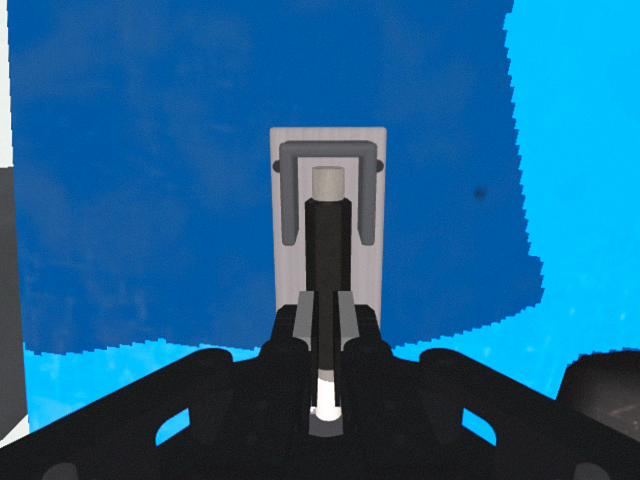

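```bash
python3 - <<'E'
from h import *
from bench import ctrl
c=ctrl.capture('wrist');np.savez('w3.npz',**c);X=cloud(c)
for p in [(305,295),(305,340),(348,295),(348,340),(326,230),(326,300),(326,350),(326,400),(328,185),(290,310),(366,320)]: print(p,X[p[1],p[0]].round(4),c['range_z'][p[1],p[0]])
print(ctrl.get_state()['gripper_width'])
for n in ['top','scene']:
    c=ctrl.capture(n);P=[[.4222,.193,.02]];u=proj(c,P)[0].astype(int);a=c['color'][u[1]-40:u[1]+40,u[0]-50:u[0]+50,::-1]
    cv2.imwrite(f'pics/{n}3.png',cv2.resize(a,None,fx=6,fy=6,interpolation=cv2.INTER_NEAREST))
E
```

```text
(305, 295) [0.4124 0.2023 0.0447] 0.1445922
(305, 340) [0.4139 0.2015 0.0738] 0.11674173
(348, 295) [0.4266 0.2046 0.0454] 0.1437125
(348, 340) [0.4251 0.2048 0.077 ] 0.11310904
(326, 230) [0.417  0.2201 0.0226] 0.16127366
(326, 300) [0.4208 0.1922 0.0229] 0.16846365
(326, 350) [0.4238 0.1705 0.0229] 0.17425637
(326, 400) [0.4272 0.1456 0.0206] 0.18313028
(328, 185) [0.4154 0.2366 0.0203] 0.15915492
(290, 310) [0.4081 0.1978 0.0482] 0.14225331
(366, 320) [0.4323 0.2012 0.0557] 0.13482934
0.005046880918421744
```

View pics/scene3.png

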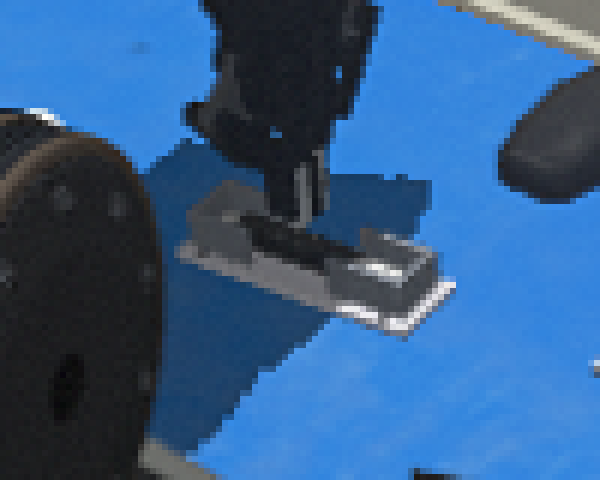

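```bash
python3 - <<'E'
from h import *
from bench import ctrl
c=load('w1.npz');X=cloud(c)
for p in [(190,312),(170,315),(140,370),(195,370),(460,312),(480,315),(510,370),(460,370)]: print(p,X[p[1],p[0]].round(4),c['range_z'][p[1],p[0]])
K,d,R,t=cam(c);print(R)
print('w3')
c=load('w3.npz');X=cloud(c);K,d,R,t=cam(c);print(-R.T@t);
Y=X[288:350,280:375].reshape(-1,3)
print('lowest finger pts', [X[r,305].round(3).tolist() for r in range(286,350,6)])
s=ctrl.get_state();print('proj tcp',proj(c,[s['tool_pos']]))
c=ctrl.capture('scene');np.savez('s3.npz',**c);print(proj(c,[s['tool_pos'],s['tool_pos']+np.array([0,0,.035])]))
u=proj(c,[[.4222,.193,.02]])[0].astype(int);print(u)
X=cloud(c)
for r in range(u[1]-12,u[1]+6): print(r,X[r,u[0]-8:u[0]+10:3].round(3).tolist())
E
```

```text
(190, 312) [0.3818 0.179  0.2448] 0.13618754
(170, 315) [0.3778 0.1807 0.2517] 0.12897989
(140, 370) [0.3794 0.1782 0.2773] 0.104988456
(195, 370) [0.3844 0.1598 0.2473] 0.13892798
(460, 312) [0.4665 0.1883 0.2458] 0.13460532
(480, 315) [0.4708 0.1901 0.2509] 0.12930182
(510, 370) [0.469  0.1884 0.2785] 0.10310883
(460, 370) [0.4688 0.1702 0.2497] 0.13575593
[[ 0.99481081  0.10161746 -0.00503333]
 [ 0.09926996 -0.95861161  0.26685063]
 [ 0.02229167 -0.26596555 -0.96372476]]
w3
[0.4121395  0.25866749 0.17921988]
lowest finger pts [[0.412, 0.19, 0.006], [0.412, 0.203, 0.043], [0.412, 0.202, 0.048], [0.413, 0.202, 0.051], [0.413, 0.202, 0.056], [0.413, 0.202, 0.06], [0.413, 0.202, 0.065], [0.414, 0.202, 0.068], [0.414, 0.202, 0.072], [0.414, 0.201, 0.074], [0.414, 0.204, 0.081]]
proj tcp [[327.26452949 284.57516006]]
[[228.21825884 240.68986825]
 [227.17634786 231.21748619]]
[228 237]
225 [[0.474, 0.282, -0.001], [0.393, 0.176, 0.087], [0.41, 0.183, 0.075], [0.421, 0.182, 0.069], [0.439, 0.189, 0.057], [0.5, 0.24, 0.003]]
226 [[0.471, 0.279, -0.002], [0.392, 0.176, 0.084], [0.413, 0.187
[... 1629 characters left out ...]
17, 0.223, 0.007], [0.412, 0.205, 0.017], [0.417, 0.196, 0.018], [0.417, 0.183, 0.024], [0.425, 0.179, 0.022], [0.43, 0.171, 0.022]]
239 [[0.414, 0.221, 0.006], [0.416, 0.21, 0.009], [0.414, 0.194, 0.018], [0.416, 0.183, 0.021], [0.42, 0.174, 0.023], [0.426, 0.167, 0.022]]
240 [[0.409, 0.216, 0.007], [0.414, 0.207, 0.008], [0.416, 0.197, 0.011], [0.417, 0.184, 0.017], [0.411, 0.164, 0.029], [0.417, 0.158, 0.028]]
241 [[0.404, 0.21, 0.009], [0.412, 0.206, 0.005], [0.418, 0.199, 0.006], [0.42, 0.189, 0.009], [0.412, 0.166, 0.023], [0.413, 0.155, 0.028]]
242 [[0.403, 0.209, 0.006], [0.408, 0.202, 0.006], [0.415, 0.196, 0.005], [0.418, 0.186, 0.008], [0.414, 0.169, 0.017], [0.411, 0.153, 0.026]]
```

View pics/top3.png

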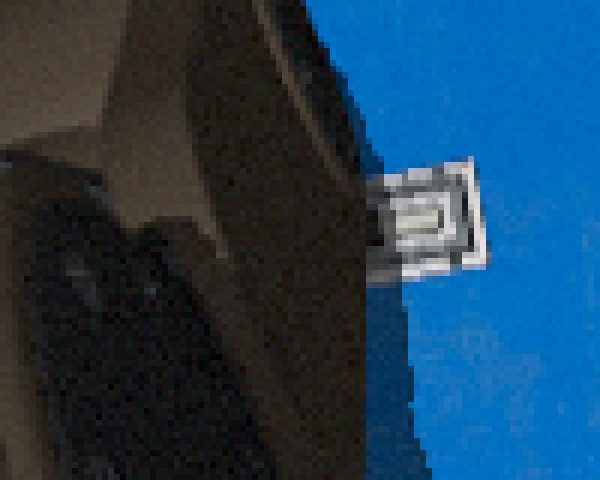

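The wrist and scene depth agree that the real fingertips are at z≈0.041 while the reported TCP is 0.0075. The reported TCP is therefore about 34 mm past the true finger ends. The fingers closed above the handle without touching it, so I'll reopen, go down about 33 mm and watch the force.

>>> arm_command --plan '[{"translation": [0,1,0],"dr": [-0.3,0,0],"gripper": 65},{"translation": [0,0,0],"dr": [0,0,0],"gripper": 65},{"translation": [0,0,0],"dr": [0,0,0],"gripper": 65},{"translation": [0,0,0],"dr": [0,0,0],"gripper": 65},{"translation": [0,0,10],"dr": [0,0,0],"gripper": 65},{"translation": [0,0,10],"dr": [0,0,0],"gripper": 65}]'

```text
time_s: 5.15
tool_pos: [0.4233, 0.1932, -0.0127]
tcp_rot: [0.001, 0.656, 0.754, 0.001]
force: [0.5, 0.4, -0.0]
gripper_width: 0.0648
```

```bash
cat > st.py <<'E'
from h import *
from bench import ctrl
import sys
a=[float(x) for x in sys.argv[1:5]]
s=ctrl.get_state();print(round(s['time_s'],2),s['tool_pos'].round(4),s['force'].round(1),round(s['gripper_width'],4),delta(s,a[:3],a[3]))
if len(sys.argv)>5:
    n=sys.argv[5];c=ctrl.capture(n);np.savez(sys.argv[6]+'.npz',**c);cv2.imwrite(f'pics/{sys.argv[6]}.png',c['color'][:,:,::-1])
E
python3 st.py .4222 .193 -.025 8 wrist w4
```

```text
5.15 [ 0.4233  0.1932 -0.0127] [ 0.5  0.4 -0. ] 0.0648 (array([-0.1, -1.1, 12.3]), array([ 0.19,  0.02, -0.06]))
```

View pics/w4.png

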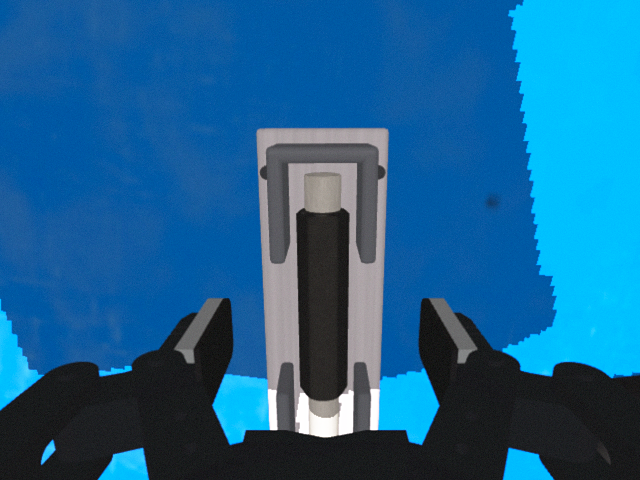

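The arm reached a reported z of -13 mm with no contact force, which confirms the offset. The handle is centred between the pads at about (322,300). Going down the rest of the way and closing.

>>> arm_command --plan '[{"translation": [0,-1,7],"dr": [0.2,0,0],"gripper": 60},{"translation": [0,0,5],"dr": [0,0,0],"gripper": 45},{"translation": [0,0,0],"dr": [0,0,0],"gripper": 20},{"translation": [0,0,0],"dr": [0,0,0],"gripper": 5},{"translation": [0,0,0],"dr": [0,0,0],"gripper": 5},{"translation": [0,0,0],"dr": [0,0,0],"gripper": 5}]'

```text
time_s: 5.8
tool_pos: [0.4222, 0.193, -0.0278]
tcp_rot: [-0.0, 0.656, 0.754, -0.001]
force: [-1.3, -0.3, 11.4]
gripper_width: 0.0444
```

```bash
python3 st.py .4222 .193 -.025 8 wrist w5
```

```text
5.8 [ 0.4222  0.193  -0.0278] [-1.3 -0.3 11.4] 0.0444 (array([ 0. , -0. , -2.8]), array([-0.08,  0.03, -0.06]))
```

View pics/w5.png

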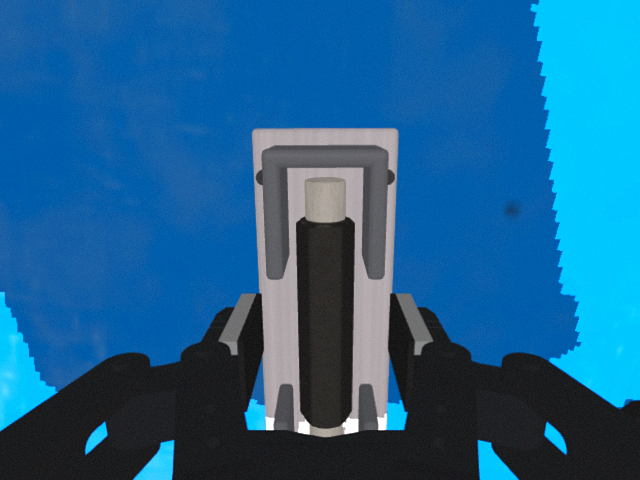

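The fingertips landed on the cradle plate, 44 mm open with 11 N upward. I'll raise 5 mm and close.

>>> arm_command --plan '[{"translation": [0,0,-5],"dr": [0,0,0],"gripper": 44},{"translation": [0,0,0],"dr": [0,0,0],"gripper": 5},{"translation": [0,0,0],"dr": [0,0,0],"gripper": 5},{"translation": [0,0,0],"dr": [0,0,0],"gripper": 5},{"translation": [0,0,0],"dr": [0,0,0],"gripper": 5}]'

```text
time_s: 6.35
tool_pos: [0.4243, 0.1936, -0.022]
tcp_rot: [0.001, 0.656, 0.754, 0.001]
force: [-0.7, -0.5, -1.1]
gripper_width: 0.0159
```

```bash
python3 st.py .4222 .193 -.023 8 wrist w6
```

```text
6.35 [ 0.4243  0.1936 -0.022 ] [-0.7 -0.5 -1.1] 0.0159 (array([-0.3, -2.2,  1. ]), array([ 0.14, -0.01, -0.06]))
```

View pics/w6.png

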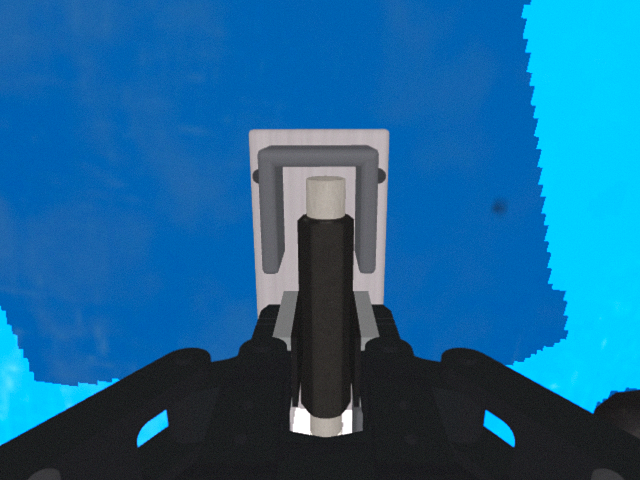

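Gripped at 15.9 mm. Lifting.

>>> arm_command --plan '[{"translation": [0,0,-8],"dr": [0,0,0],"gripper": 5},{"translation": [0,0,-15],"dr": [0,0,0],"gripper": 5},{"translation": [0,0,-25],"dr": [0,0,0],"gripper": 5},{"translation": [0,0,-25],"dr": [0,0,0],"gripper": 5},{"translation": [0,0,0],"dr": [0,0,0],"gripper": 5}]'

```text
time_s: 6.9
tool_pos: [0.4221, 0.1928, 0.0533]
tcp_rot: [-0.001, 0.656, 0.754, -0.001]
force: [0.6, -0.0, -2.9]
gripper_width: 0.0158
```

```bash
python3 st.py .52 -.04 .06 87.5 wrist w7; python3 - <<'E'
from h import *
for o,yaw in [((.5985,-.0385),-2.5)]:
    c=load('top0.npz');a=np.deg2rad(yaw);e=np.array([np.cos(a),np.sin(a)]);n=np.array([-e[1],e[0]])
    f=lambda x,y,z:[*(np.array(o)+x*e+y*n),z]
    pts=[f(0,y,.045) for y in(-30,-10,10,30)] 
    pts=[f(0,y/1000,.045) for y in(-30,-10,10,30)]+[f(-.155,0,.006),f(.18,0,.05),f(0,.0415,.051),f(0,-.0415,.051),f(-.05,.058,.008),f(-.05,-.058,.008),f(.075,0,.05)]
    print(proj(c,pts).round(1))
E
```

```text
6.9 [0.4221 0.1928 0.0533] [ 0.6 -0.  -2.9] 0.0158 (array([-244.1,   64.8,   -6.7]), array([-1.700e-01, -7.000e-02, -7.956e+01]))
[[333.7 232.7]
 [326.1 232.7]
 [318.4 232.7]
 [310.7 232.7]
 [322.2 293.6]
 [322.1 167.1]
 [306.3 232.2]
 [338.2 232.2]
 [300.5 254.1]
 [343.9 254.1]
 [322.2 204.6]]
```

View pics/w7.png

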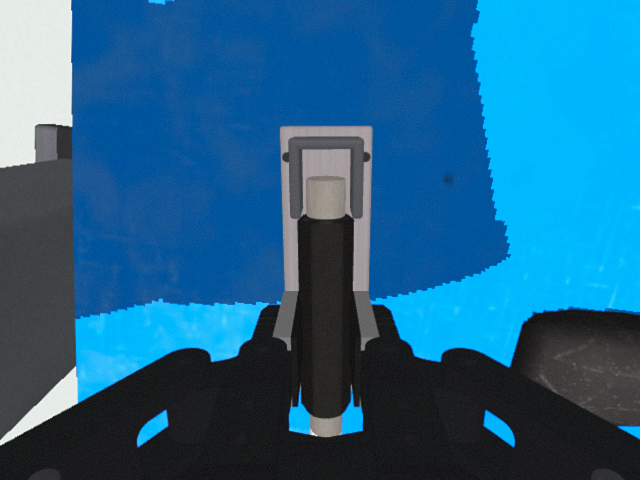

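The gauge is held and clear of the cradle. Rotating about 79.5°, then translating.

>>> arm_command --plan '[{"translation": [0,0,0],"dr": [0,0,-8],"gripper": 5},{"translation": [0,0,0],"dr": [0,0,-8],"gripper": 5},{"translation": [0,0,0],"dr": [0,0,-8],"gripper": 5},{"translation": [0,0,0],"dr": [0,0,-8],"gripper": 5},{"translation": [0,0,0],"dr": [0,0,-8],"gripper": 5},{"translation": [0,0,0],"dr": [0,0,-8],"gripper": 5},{"translation": [0,0,0],"dr": [0,0,-8],"gripper": 5},{"translation": [0,0,0],"dr": [0,0,-8],"gripper": 5},{"translation": [0,0,0],"dr": [0,0,-8],"gripper": 5},{"translation": [0,0,0],"dr": [0,0,-7.5],"gripper": 5},{"translation": [0,0,0],"dr": [0,0,0],"gripper": 5}]'

```text
time_s: 8.05
tool_pos: [0.4147, 0.19, 0.0435]
tcp_rot: [-0.009, -0.006, 1.0, -0.003]
force: [0.1, 0.1, -1.8]
gripper_width: 0.0164
```

```bash
python3 st.py .5256 -.0353 .06 87.5
```

```text
8.05 [0.4147 0.19   0.0435] [ 0.1  0.1 -1.8] 0.0164 (array([-108.1, -226.7,  -16.9]), array([-0.4 , -0.97,  3.14]))
```

>>> arm_command --plan '[{"translation": [-18,-38,-5],"dr": [-0.4,-1,3.1],"gripper": 5},{"translation": [-18,-38,-4],"dr": [0,0,0],"gripper": 5},{"translation": [-18,-38,-3],"dr": [0,0,0],"gripper": 5},{"translation": [-18,-38,-2],"dr": [0,0,0],"gripper": 5},{"translation": [-18,-38,-2],"dr": [0,0,0],"gripper": 5},{"translation": [-14,-30,0],"dr": [0,0,0],"gripper": 5},{"translation": [0,0,0],"dr": [0,0,0],"gripper": 5}]'

```text
time_s: 8.75
tool_pos: [0.5102, -0.042, 0.0557]
tcp_rot: [-0.002, 0.036, 0.999, -0.0]
force: [-0.4, 0.9, -2.5]
gripper_width: 0.016
```

```bash
python3 st.py .5256 -.0353 .06 87.5 wrist w8
```

```text
8.75 [ 0.5102 -0.042   0.0557] [-0.4  0.9 -2.5] 0.016 (array([-14.9,   7.8,  -4.4]), array([-0.05, -0.17, -1.64]))
```

View pics/w8.png

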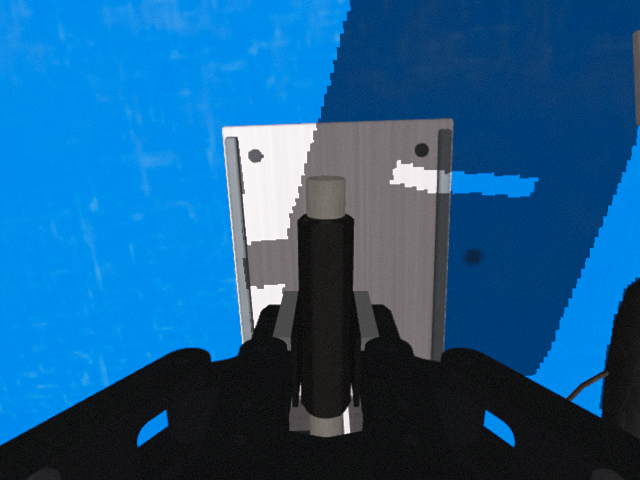

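>>> arm_command --plan '[{"translation": [-15,7.8,0],"dr": [0,0,-1.6],"gripper": 5},{"translation": [0,0,0],"dr": [0,0,0],"gripper": 5},{"translation": [0,0,25],"dr": [0,0,0],"gripper": 5},{"translation": [0,0,25],"dr": [0,0,0],"gripper": 5},{"translation": [0,0,0],"dr": [0,0,0],"gripper": 5}]'

```text
time_s: 9.3
tool_pos: [0.5204, -0.0307, 0.0025]
tcp_rot: [-0.005, 0.028, 1.0, 0.0]
force: [-0.4, 0.0, -2.4]
gripper_width: 0.0158
```

```bash
python3 st.py .5256 -.0353 -.021 87.5; python3 - <<'E'
from h import *
c=load('w8.npz');K,d,R,t=cam(c)
# near edge corners at plate top, curbs
P=ray(c,[(223,129),(453,120),(338,124.5)],.006);print(P)
P=ray(c,[(226,137),(249,355),(452,137),(443,355)],.011);print(P)
E
```

```text
9.3 [ 0.5204 -0.0307  0.0025] [-0.4  0.  -2.4] 0.0158 (array([-5.7, -4.3, 23.4]), array([ 0.01, -0.52, -0.71]))
[[ 0.44182655 -0.08894831  0.006     ]
 [ 0.44589716  0.02579584  0.006     ]
 [ 0.44398385 -0.03148241  0.006     ]]
[[ 0.44576006 -0.0868263   0.011     ]
 [ 0.56536519 -0.08993725  0.011     ]
 [ 0.45390008  0.02386399  0.011     ]
 [ 0.57354601  0.01920224  0.011     ]]
```

>>> arm_command --plan '[{"translation": [-5.7,-4,8],"dr": [0,-0.5,-0.5],"gripper": 5},{"translation": [0,0,8],"dr": [0,0,0],"gripper": 5},{"translation": [0,0,5],"dr": [0,0,0],"gripper": 5}]'

```text
time_s: 9.6
tool_pos: [0.5259, -0.0342, -0.0183]
tcp_rot: [0.0, 0.024, 1.0, 0.0]
force: [-0.3, -0.1, -1.1]
gripper_width: 0.0158
```

```bash
python3 st.py .5256 -.0353 -.021 87.7
```

```text
9.6 [ 0.5259 -0.0342 -0.0183] [-0.3 -0.1 -1.1] 0.0158 (array([ 0.2, -1.1,  2.7]), array([ 0.01,  0.03, -0.44]))
```

>>> arm_command --plan '[{"translation": [0,-1,2],"dr": [0,0,-0.4],"gripper": 5},{"translation": [0,0,1.5],"dr": [0,0,0],"gripper": 5}]'

```text
time_s: 9.8
tool_pos: [0.5259, -0.0353, -0.0219]
tcp_rot: [0.0, 0.02, 1.0, 0.0]
force: [-0.4, 0.4, -1.2]
gripper_width: 0.0158
```

```bash
python3 st.py .5256 -.0353 -.021 87.7 wrist w9
```

```text
9.8 [ 0.5259 -0.0353 -0.0219] [-0.4  0.4 -1.2] 0.0158 (array([ 0.3,  0. , -0.9]), array([ 0.01,  0.04, -0.03]))
```

View pics/w9.png

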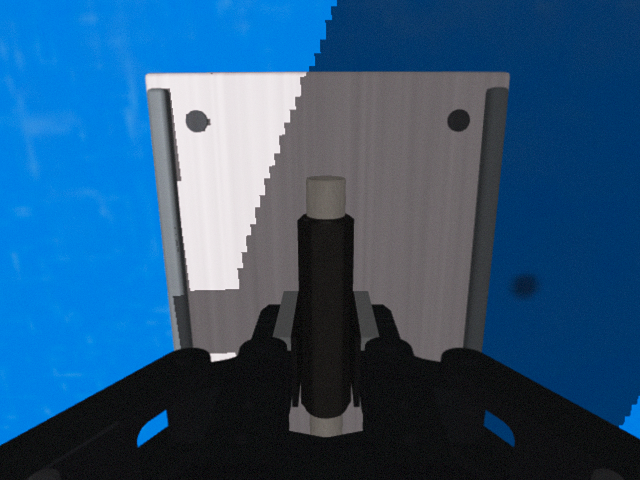

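>>> arm_command --plan '[{"translation": [0,0,1.2],"dr": [0,0,0],"gripper": 5}]'

```text
time_s: 9.95
tool_pos: [0.526, -0.0353, -0.0224]
tcp_rot: [0.001, 0.021, 1.0, 0.0]
force: [-11.2, 2.1, 48.9]
gripper_width: 0.0157
```

>>> arm_command --plan '[{"translation": [0,0,1],"dr": [0,0,0],"gripper": 5}]'

```text
time_s: 10.05
tool_pos: [0.526, -0.0353, -0.0223]
tcp_rot: [0.001, 0.021, 1.0, 0.0]
force: [-6.3, 1.5, 24.7]
gripper_width: 0.016
```

Touched down. Opening narrowly to 36 mm, which clears the curbs.

>>> arm_command --plan '[{"translation": [0,0,0],"dr": [0,0,0],"gripper": 36},{"translation": [0,0,0],"dr": [0,0,0],"gripper": 36},{"translation": [0,0,0],"dr": [0,0,0],"gripper": 36},{"translation": [0,0,-3],"dr": [0,0,0],"gripper": 36},{"translation": [0,0,-30],"dr": [0,0,0],"gripper": 36},{"translation": [0,0,-30],"dr": [0,0,0],"gripper": 36},{"translation": [0,0,0],"dr": [0,0,0],"gripper": 36},{"translation": [0,0,0],"dr": [0,0,0],"gripper": 36}]'

```text
time_s: 10.85
tool_pos: [0.5263, -0.0354, 0.044]
tcp_rot: [0.001, 0.021, 1.0, 0.0]
force: [0.3, -1.1, 0.6]
gripper_width: 0.0357
```

```bash
python3 st.py .4906 -.0339 -.021 87.7 wrist w10; python3 st.py .49 -.034 -.021 87.7 top t10; python3 - <<'E'
from h import *
c=load('t10.npz');cv2.imwrite('pics/t10c.png',cv2.resize(c['color'][160:310,270:370,::-1],None,fx=4,fy=4,interpolation=cv2.INTER_NEAREST))
E
```

```text
10.85 [ 0.5263 -0.0354  0.044 ] [ 0.3 -1.1  0.6] 0.0357 (array([35.9,  0. , 64.9]), array([ 0.  ,  0.14, -0.1 ]))
10.9 [ 0.5265 -0.0355  0.0439] [0.6 0.1 0.6] 0.0361 (array([36.6, -0.1, 64.8]), array([ 0.  ,  0.14, -0.09]))
```

View pics/w10.png

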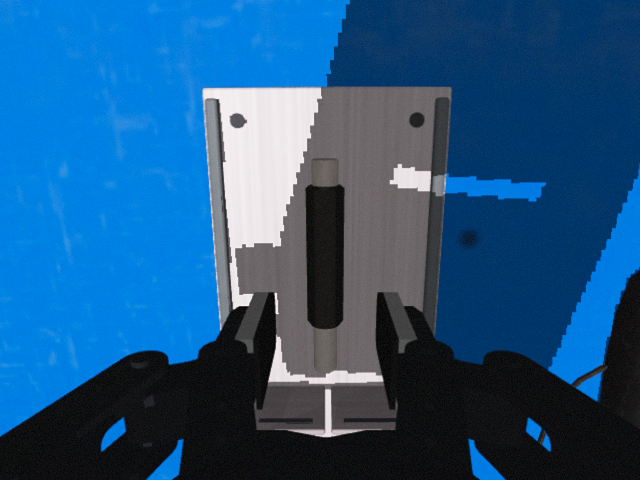

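View pics/t10c.png

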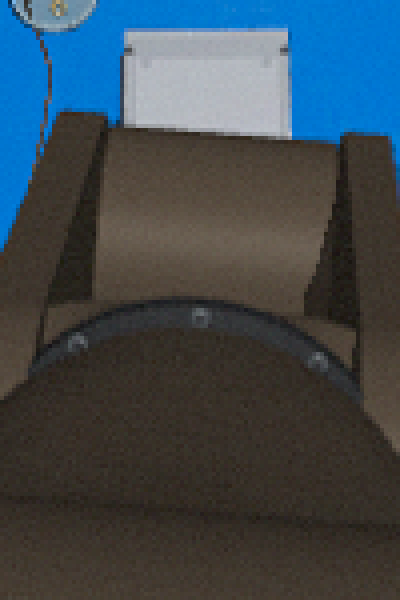

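The gauge is lying flat and released: short tip at (325,158), long tip at (325,371), shut leaves behind row 380 meeting at column 328. Measuring it now.

```bash
python3 - <<'E'
from h import *
c=load('w10.npz')
P=ray(c,[(325,160),(325,371),(325,187),(325,326)],.018);print(P)
o=np.array([.599,-.0375]);a=np.deg2rad(-2.2);e=np.array([np.cos(a),np.sin(a)]);n=np.array([-e[1],e[0]])
for p in P: print(((p[:2]-o)@e).round(4),((p[:2]-o)@n).round(4))
X=cloud(c)
for r in (160,185,195,260,320,335,365,376,385,395,410,420,425): print(r,X[r,325].round(4),X[r,310].round(4))
E
```

```text
[[ 0.47517879 -0.03402215  0.018     ]
 [ 0.58352801 -0.0387527   0.018     ]
 [ 0.48745308 -0.03455789  0.018     ]
 [ 0.55771046 -0.03762523  0.018     ]]
-0.1239 -0.0013
-0.0154 -0.0018
-0.1116 -0.0013
-0.0413 -0.0017
160 [ 0.475  -0.034   0.0202] [ 0.476  -0.0413  0.0053]
185 [ 0.4861 -0.0345  0.0208] [ 0.4866 -0.0415  0.0151]
195 [ 0.4905 -0.0347  0.0218] [ 0.4906 -0.0416  0.0195]
260 [ 0.5208 -0.036   0.0239] [ 0.5222 -0.0433  0.0188]
320 [ 0.5518 -0.0374  0.0233] [ 0.5542 -0.045   0.0177]
335 [ 0.5617 -0.0378  0.02  ] [ 0.569  -0.0462  0.0055]
365 [ 0.578  -0.0385  0.0212] [ 0.5863 -0.0471  0.0072]
376 [ 0.5944 -0.0392  0.0059] [ 0.5935 -0.0475  0.0067]
385 [ 0.5996 -0.0395  0.0067] [ 0.599  -0.0478  0.007 ]
395 [ 0.6063 -0.0397  0.0063] [ 0.5967 -0.0472  0.0194]
410 [ 0.6155 -0.0401  0.0072] [ 0.5969 -0.0469  0.0315]
420 [ 0.6218 -0.0404  0.0078] [ 0.5963 -0.0465  0.0398]
425 [ 0.6259 -0.0406  0.0069] [ 0.5968 -0.0465  0.0427]
```

```bash
python3 - <<'E'
from h import *
c=load('w9.npz');X=cloud(c)
tip=np.array([.5259,-.0353])
Y=X[290:,:].reshape(-1,3); dy=Y[:,1]-tip[1]
im=c['color'][290:].reshape(-1,3)
sel=(Y[:,2]>.025)&(c['range_z'][290:].ravel()>0)&(Y[:,2]<.16)
for lo,hi in [(10,18),(18,26),(26,34),(34,42),(42,50),(50,60),(60,80)]:
    for sg in(1,-1):
        k=sel&(sg*dy*1000>lo)&(sg*dy*1000<hi)
        if k.any(): print(lo,hi,sg,'minz',np.percentile(Y[k,2],[0,1,5]).round(3),'x',np.percentile(Y[k,0]-tip[0],[1,99]).round(3))
E
```

```text
10 18 1 minz [0.025 0.027 0.035] x [-0.02  -0.007]
10 18 -1 minz [0.025 0.027 0.036] x [-0.021  0.006]
18 26 1 minz [0.025 0.027 0.033] x [-0.02  -0.004]
18 26 -1 minz [0.025 0.027 0.032] x [-0.021 -0.008]
26 34 1 minz [0.049 0.051 0.055] x [-0.013  0.011]
26 34 -1 minz [0.048 0.051 0.054] x [-0.016  0.008]
34 42 1 minz [0.052 0.056 0.06 ] x [-0.013  0.009]
34 42 -1 minz [0.052 0.056 0.06 ] x [-0.016  0.007]
42 50 1 minz [0.061 0.064 0.068] x [-0.012  0.009]
42 50 -1 minz [0.057 0.061 0.065] x [-0.016  0.006]
50 60 1 minz [0.074 0.076 0.078] x [-0.011 -0.009]
50 60 -1 minz [0.073 0.075 0.078] x [-0.016 -0.014]
```

>>> arm_command --plan '[{"translation": [37.3,0,0],"dr": [0,0,0],"gripper": 36},{"translation": [0,0,0],"dr": [0,0,0],"gripper": 36},{"translation": [0,0,25],"dr": [0,0,0],"gripper": 36},{"translation": [0,0,20],"dr": [0,0,0],"gripper": 36},{"translation": [0,0,0],"dr": [0,0,0],"gripper": 36}]'

```text
time_s: 11.45
tool_pos: [0.4854, -0.0335, -0.006]
tcp_rot: [-0.001, 0.021, 1.0, 0.0]
force: [0.0, 0.3, 0.6]
gripper_width: 0.0359
```

```bash
python3 st.py .4892 -.0346 -.021 87.5 wrist w11
```

```text
11.45 [ 0.4854 -0.0335 -0.006 ] [0.  0.3 0.6] 0.0359 (array([-3.9, -0.9, 15. ]), array([ 0.03, -0.17,  0.1 ]))
```

View pics/w11.png

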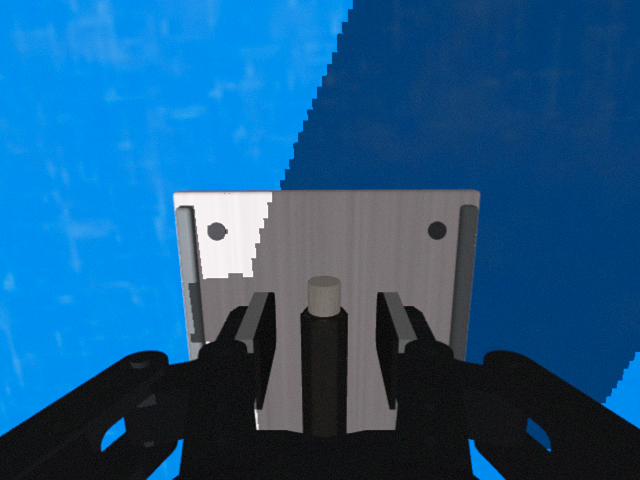

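>>> arm_command --plan '[{"translation": [-3.9,-1,8],"dr": [0,-0.2,0],"gripper": 36},{"translation": [0,0,6],"dr": [0,0,0],"gripper": 36},{"translation": [0,0,0],"dr": [0,0,0],"gripper": 5},{"translation": [0,0,0],"dr": [0,0,0],"gripper": 5},{"translation": [0,0,0],"dr": [0,0,0],"gripper": 5},{"translation": [0,0,0],"dr": [0,0,0],"gripper": 5}]'

```text
time_s: 12.1
tool_pos: [0.4911, -0.0349, -0.0185]
tcp_rot: [0.001, 0.021, 1.0, 0.0]
force: [-0.7, -0.2, -1.0]
gripper_width: 0.0156
```

```bash
python3 st.py .4892 -.0346 -.021 87.5 wrist w12
```

```text
12.1 [ 0.4911 -0.0349 -0.0185] [-0.7 -0.2 -1. ] 0.0156 (array([1.9, 0.2, 2.5]), array([0.02, 0.16, 0.11]))
```

View pics/w12.png

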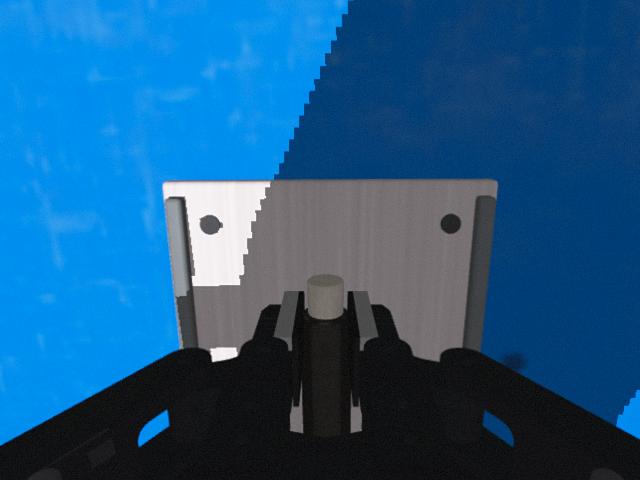

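>>> arm_command --plan '[{"translation": [-10,0,0],"dr": [0,0,0],"gripper": 5},{"translation": [-12,0,0],"dr": [0,0,0],"gripper": 5},{"translation": [-12,0,0],"dr": [0,0,0],"gripper": 5},{"translation": [-12,0,0],"dr": [0,0,0],"gripper": 5},{"translation": [-12,0,0],"dr": [0,0,0],"gripper": 5}]'

```text
time_s: 12.65
tool_pos: [0.5522, -0.0373, -0.0183]
tcp_rot: [0.0, 0.021, 1.0, 0.0]
force: [-3.1, -0.4, -1.7]
gripper_width: 0.0157
```

```bash
python3 st.py .652 -.0396 -.021 87.6 wrist w13
```

```text
12.65 [ 0.5522 -0.0373 -0.0183] [-3.1 -0.4 -1.7] 0.0157 (array([-99.8,   1.9,   2.8]), array([0.03, 0.04, 0.  ]))
```

View pics/w13.png

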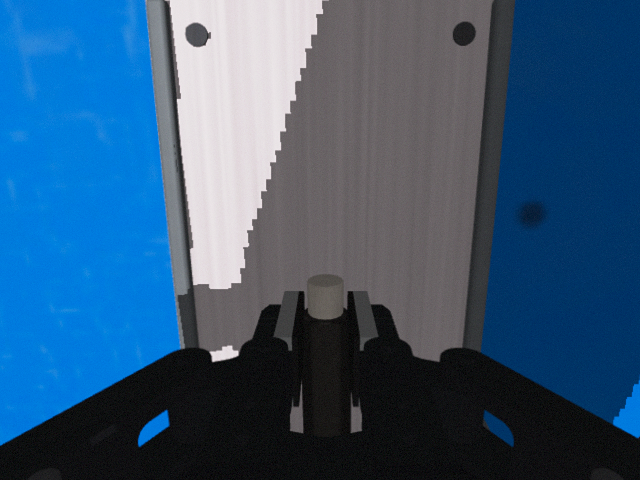

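The push is steady with about 3 N of leaf resistance and no slip in the grip. Continuing.

>>> arm_command --plan '[{"translation": [-12,0.3,0],"dr": [0,0,0],"gripper": 5},{"translation": [-12,0.3,0],"dr": [0,0,0],"gripper": 5},{"translation": [-12,0.3,0],"dr": [0,0,0],"gripper": 5},{"translation": [-12,0.3,0],"dr": [0,0,0],"gripper": 5}]'

```text
time_s: 13.1
tool_pos: [0.6053, -0.0383, -0.0184]
tcp_rot: [0.001, 0.021, 1.0, 0.0]
force: [-3.7, 1.0, -1.2]
gripper_width: 0.0151
```

```bash
python3 st.py .652 -.0396 -.021 87.6 wrist w14
```

```text
13.1 [ 0.6053 -0.0383 -0.0184] [-3.7  1.  -1.2] 0.0151 (array([-46.7,   0.7,   2.7]), array([0.02, 0.09, 0.01]))
```

View pics/w14.png

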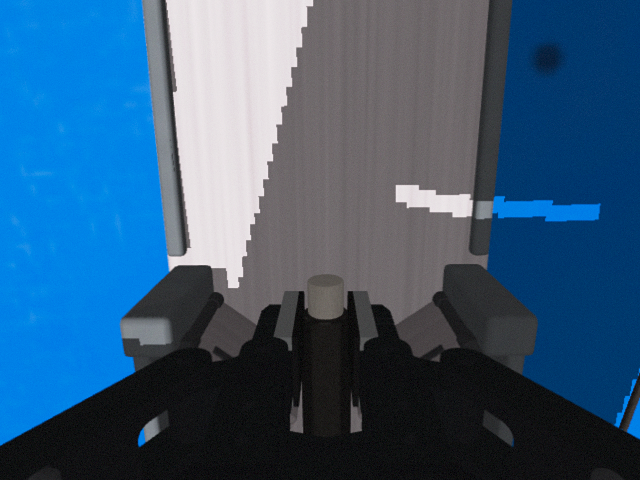

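The posts are at about (165,300) and (490,300), with the gauge centred between them. Final stretch.

>>> arm_command --plan '[{"translation": [-12,0,0],"dr": [0,0,0],"gripper": 5},{"translation": [-12,0,0],"dr": [0,0,0],"gripper": 5},{"translation": [-12,0,0],"dr": [0,0,0],"gripper": 5},{"translation": [-8,0,0],"dr": [0,0,0],"gripper": 5}]'

```text
time_s: 13.55
tool_pos: [0.6494, -0.0399, -0.0189]
tcp_rot: [-0.002, 0.021, 1.0, 0.0]
force: [-0.6, 0.4, 0.7]
gripper_width: 0.0155
```

```bash
python3 st.py .652 -.0396 -.021 87.6 wrist w15; python3 - <<'E'
from h import *
c=load('w15.npz');X=cloud(c)
print([X[r,326].round(4).tolist() for r in (282,290,300,305,312)])
E
```

```text
13.55 [ 0.6494 -0.0399 -0.0189] [-0.6  0.4  0.7] 0.0155 (array([-2.6,  0.4,  2.1]), array([ 0.04, -0.22,  0.02]))
[[0.6335, -0.0397, 0.0174], [0.6353, -0.0398, 0.0202], [0.6387, -0.0399, 0.0204], [0.6404, -0.04, 0.0208], [0.6433, -0.0401, 0.0199]]
```

View pics/w15.png

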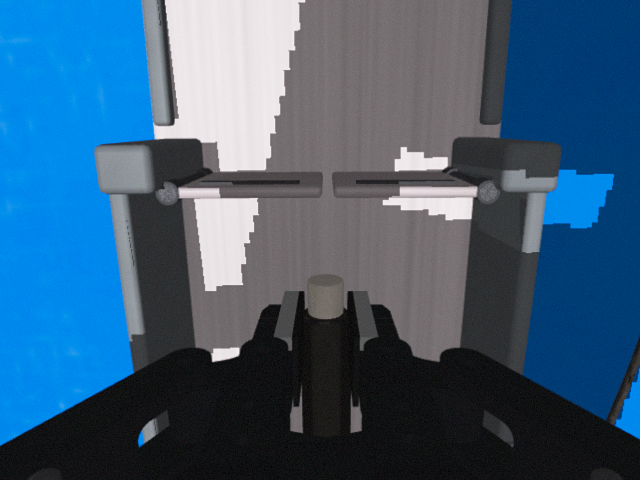

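Both leaves have already shut behind the gauge, at row ~185, and the short tip is about 35 mm past the gate. Releasing and rising.

>>> arm_command --plan '[{"translation": [0,0,0],"dr": [0,0,0],"gripper": 30},{"translation": [0,0,0],"dr": [0,0,0],"gripper": 30},{"translation": [0,0,0],"dr": [0,0,0],"gripper": 30},{"translation": [0,0,-8],"dr": [0,0,0],"gripper": 30},{"translation": [0,0,-25],"dr": [0,0,0],"gripper": 30},{"translation": [0,0,-35],"dr": [0,0,0],"gripper": 30},{"translation": [0,0,-40],"dr": [0,0,0],"gripper": 30},{"translation": [0,0,-40],"dr": [0,0,0],"gripper": 30},{"translation": [0,0,0],"dr": [0,0,0],"gripper": 30},{"translation": [0,0,0],"dr": [0,0,0],"gripper": 30}]'

```text
time_s: 14.6
tool_pos: [0.6491, -0.04, 0.1372]
tcp_rot: [-0.001, 0.021, 1.0, 0.0]
force: [-0.2, -1.2, -0.7]
gripper_width: 0.0297
```

```bash
python3 st.py .652 -.0396 .12 87.6 wrist w16;python3 st.py .652 -.0396 .12 87.6 scene s16
```

```text
14.6 [ 0.6491 -0.04    0.1372] [-0.2 -1.2 -0.7] 0.0297 (array([-2.9,  0.5, 17.2]), array([ 0.04, -0.13,  0.01]))
14.65 [ 0.6496 -0.0401  0.1373] [ 1.1 -0.9  0.3] 0.0299 (array([-2.4,  0.5, 17.3]), array([ 0.04, -0.09,  0.01]))
```

View pics/w16.png

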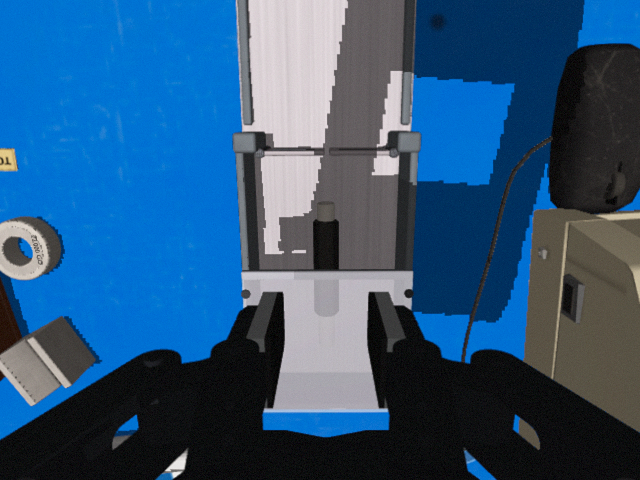

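View pics/s16.png

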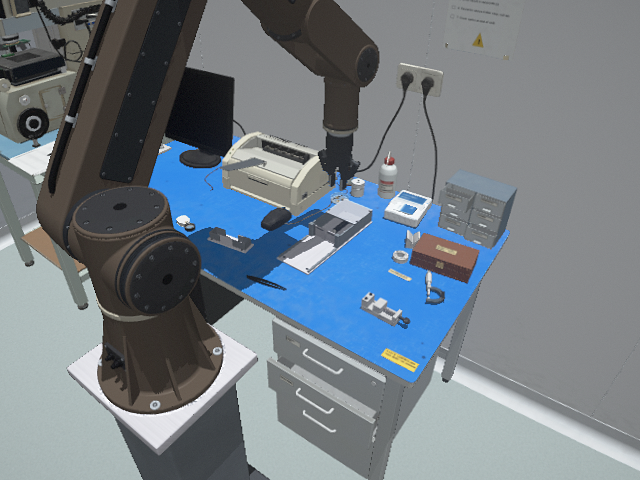

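```bash
python3 - <<'E'
from h import *
from bench import ctrl
c=load('w16.npz');X=cloud(c)
print('short tip',ray(c,[(326,203)],.018),'hinges/leaf tips',ray(c,[(260,153),(323,151.5),(331,151.5),(393,153)],.045))
print(X[208,326],X[240,326])
print(ctrl.sign_off())
E
```

```text
short tip [[ 0.63455972 -0.03944159  0.018     ]] hinges/leaf tips [[ 0.59740253 -0.07777754  0.045     ]
 [ 0.59819528 -0.039771    0.045     ]
 [ 0.59840381 -0.0349556   0.045     ]
 [ 0.60087622  0.0024003   0.045     ]]
[ 0.63755558 -0.03957757  0.0204801 ] [ 0.65931703 -0.04051998  0.02338751]
the job is handed in; nothing more can be done
None
```

I lifted the plug gauge out of its cradle and laid it flat on the lane with the long end toward the gate. After letting go, I took it again near the short end and pushed it through both leaves into the bay. I then opened the fingers, raised the arm clear and handed the job in at about 14.7 s.

**Last checks:**
- **Gauge:** the short tip is about 35 mm past the gate, so the long tip is about 143 mm in. It lies flat at the expected height and within about 2 mm of the centre line.
- **Leaves:** both look shut, with their tips in line with the hinges to within about 1–2 mm.
- **Contact:** the fingers are open and about 16 cm above the gauge, and the force reading is only noise.
- **Bystanders:** the vice, ring gauge, V-block and loupe look undisturbed, but I did not measure their positions again.

**What disagreed or went wrong:**
- **Finger length:** the reported TCP lies about 34 mm beyond the real fingertips. My first grasp therefore closed in the air above the gauge. I found the offset from the camera depth and allowed for it from then on.
- **Extra contact:** the second grasp touched the cradle plate at 11 N, and setting the gauge down on the lane gave a brief 49 N at the wrist. I cannot tell whether the 40 N limit for the arm or gripper body counts that brief load; it came through the held gauge and fingers.

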